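# Repack the radio stall's four plug-in parts in reverse order

### The job

Move the four radio parts from the stands on the wooden display board into the bays of the black transit tray, one part to a bay and in reverse order from left to right, because the tray will be unpacked from its other side: the part that stood leftmost goes into the rightmost bay, the next into the second bay from the right, and so on. Stand each part upright on the floor of its bay, near the middle; set it down without dropping it or tipping it over, and let go.

Things in the scene. Friction and masses are not known exactly. Their poses are not given: they have to be found in the camera images.
- load_mid (a point): Finned dark metal dummy load, a ribbed cylinder 38 mm across and 70 mm high (its top 8 mm is a connector stub 14 mm across), about 0.16 kg. The point is its centre, half-way up, z up along the part. Round, so it can be gripped from any side.
- filter_mid (a point): Square aluminium filter can, 36 x 36 mm and 64 mm high with two small brass screws (top 3 mm), about 0.12 kg. The point is its centre, half-way up, z up along the part. Its x and y axes are square to its faces, and at the start within about 3 degrees of those of the display board.
- slim_mid (a point): Slim plain round aluminium capacitor can, 32 mm across and 84 mm high (the top 4 mm are two small brass terminals), about 0.11 kg. The point is its centre, half-way up, z up along the part. Round.
- mast_mid (a point): Magnetic aerial mount: a black disc foot 44 mm across and 18 mm high carrying a steel column 26 mm across up to 74 mm, about 0.18 kg. The point is its centre, half-way up, z up along the part. It lies on the column, which is gripped. Round.
- stand_load: Stand in which the finned dummy load starts: a black square plate, 62 mm, with four corner blocks. Fixed. Its origin is the centre of its underside, on top of the display board (6 mm up); its floor is 4 mm and its rim 10 mm above that origin. It stays where it is: its place in the row shows where that part stood at the start.
- stand_filter: Stand in which the square filter can starts: a black square plate, 62 mm, with a square grey rim (44 mm inside). Fixed. Its origin is the centre of its underside, on top of the display board (6 mm up); its floor is 4 mm and its rim 10 mm above that origin. It stays where it is: its place in the row shows where that part stood at the start.
- stand_slim: Stand in which the slim can starts: a small round grey cup, 46 mm across outside, 40 mm inside. Fixed. Its origin is the centre of its underside, on top of the display board (6 mm up); its floor is 4 mm and its rim 10 mm above that origin. It stays where it is: its place in the row shows where that part stood at the start.
- stand_mast: Stand in which the aerial mount starts: a large round grey cup, 60 mm across outside, 52 mm inside. Fixed. Its origin is the centre of its underside, on top of the display board (6 mm up); its floor is 4 mm and its rim 10 mm above that origin. It stays where it is: its place in the row shows where that part stood at the start.
- display: Fixed wooden display board, 84 x 296 mm and 6 mm thick, that carries the row of four stands 72 mm apart (at y = 108, 36, -36, -108 mm in its frame, which stand at which place varies). Origin: centre of its underside on the table. Its y axis runs along the row, towards the robot's left; z up. It may lie to the robot's left or right of the tray, turned up to 0.3 rad.
- tray: Fixed black transit tray, 84 x 296 mm, with a row of four equal square bays, empty at the start. Origin: centre of its underside on the table. Its y axis runs along the row, towards the robot's left; z up. Bay centres lie at x = 0, y = 108, 36, -36, -108 mm in its frame; bays are 60 x 60 mm inside, with grey walls 4 mm thick that rise 6 mm above the bay floor; the floor is 6 mm above the origin. Turned up to 0.3 rad.
Not all that is in view belongs to the job. What is shaped like the part that bears load_mid but blue or green is not meant.

How it is judged:
At the end, for the whole second after the job is handed in: Parts that started 1st to 4th from the left stand in tray bays 4, 3, 2, 1 from the left: centre within 15 mm of the bay's centre along each tray axis and within 4 mm of its resting height on the bay floor, upright within 0.1 rad, released and at rest (((y of stand_load in the frame of display between 0.088 and 0.128 m and y of load_mid in the frame of tray between -0.123 and -0.093 m) or (y of stand_load in the frame of display between 0.016 and 0.056 m and y of load_mid in the frame of tray between -0.051 and -0.021 m) or (y of stand_load in the frame of display between -0.056 and -0.016 m and y of load_mid in the frame of tray between 0.021 and 0.051 m) or (y of stand_load in the frame of display between -0.128 and -0.088 m and y of load_mid in the frame of tray between 0.093 and 0.123 m)) and x of load_mid in the frame of tray between -0.015 and 0.015 m and z of load_mid in the frame of tray between 0.037 and 0.045 m and angle between each of load_mid, filter_mid, slim_mid, mast_mid's own z axis and vertical below 0.1 rad and linear speed of each of load, filter, slim, mast below 0.02 m/s and angular speed of each of load, filter, slim, mast below 0.2 rad/s and ((y of stand_filter in the frame of display between 0.088 and 0.128 m and y of filter_mid in the frame of tray between -0.123 and -0.093 m) or (y of stand_filter in the frame of display between 0.016 and 0.056 m and y of filter_mid in the frame of tray between -0.051 and -0.021 m) or (y of stand_filter in the frame of display between -0.056 and -0.016 m and y of filter_mid in the frame of tray between 0.021 and 0.051 m) or (y of stand_filter in the frame of display between -0.128 and -0.088 m and y of filter_mid in the frame of tray between 0.093 and 0.123 m)) and x of filter_mid in the frame of tray between -0.015 and 0.015 m and z of filter_mid in the frame of tray between 0.034 and 0.042 m and ((y of stand_slim in the frame of display between 0.088 and 0.128 m and y of slim_mid in the frame of tray between -0.123 and -0.093 m) or (y of stand_slim in the frame of display between 0.016 and 0.056 m and y of slim_mid in the frame of tray between -0.051 and -0.021 m) or (y of stand_slim in the frame of display between -0.056 and -0.016 m and y of slim_mid in the frame of tray between 0.021 and 0.051 m) or (y of stand_slim in the frame of display between -0.128 and -0.088 m and y of slim_mid in the frame of tray between 0.093 and 0.123 m)) and x of slim_mid in the frame of tray between -0.015 and 0.015 m and z of slim_mid in the frame of tray between 0.044 and 0.052 m and ((y of stand_mast in the frame of display between 0.088 and 0.128 m and y of mast_mid in the frame of tray between -0.123 and -0.093 m) or (y of stand_mast in the frame of display between 0.016 and 0.056 m and y of mast_mid in the frame of tray between -0.051 and -0.021 m) or (y of stand_mast in the frame of display between -0.056 and -0.016 m and y of mast_mid in the frame of tray between 0.021 and 0.051 m) or (y of stand_mast in the frame of display between -0.128 and -0.088 m and y of mast_mid in the frame of tray between 0.093 and 0.123 m)) and x of mast_mid in the frame of tray between -0.015 and 0.015 m and z of mast_mid in the frame of tray between 0.039 and 0.047 m); the robot touches nothing.
It fails at once if a part is tipped over (more than 40 degrees) (angle between any of load_mid, filter_mid, slim_mid, mast_mid's own z axis and vertical above 0.7 rad).
It fails at once if a part is dropped from more than about 25 mm (it moves faster than 0.7 m/s while the fingers do not touch it) ((linear speed of load above 0.7 m/s and contact force between the fingers and load below 0.05 N) or (linear speed of filter above 0.7 m/s and contact force between the fingers and filter below 0.05 N) or (linear speed of slim above 0.7 m/s and contact force between the fingers and slim below 0.05 N) or (linear speed of mast above 0.7 m/s and contact force between the fingers and mast below 0.05 N)).
It also fails if it takes over 109 s, if anything falls off the work surface, if the arm or the gripper's body presses on something with over 40 N, if the wrist force passes 120 N, or if a joint passes its speed limit or range.

### The arm

A 6-joint arm with a two-finger parallel gripper is mounted at the origin on the work surface. World frame = base frame: x ahead of the robot, y to its left, z up, the work surface at z = 0. Lengths are in m, angles in rad, forces in N, time in s.
With the tool pointing down it reaches from about 0.3 to 0.775 m from the base axis. Payload 14.6 kg.
Tool frame: the origin (TCP) lies on the centre line of the jaws, within the pads' length; the fingertips stand 19 mm ahead of it and the grasp point (between the pads) is the TCP; y points along the fingers, x is the direction in which the jaws open and shut, and the axes are right-handed (so a half turn about y gives the same grasp; the last joint's range is limited). The gripper opens to 94 mm and grips with 3 to 60 N. Pads are 16 mm wide; open, the fingers measure 119 mm over their backs; the gripper's body (75 mm by 177 mm) begins 78 mm behind the grasp point.
Start: joints at [-1.286, 0.3, 1.521, -0, 1.321, -0.067], TCP at [0.19, -0.516, 0.224] pointing down, gripper open.
Joint ranges: [-3.03, 3.03], [-0.79, 2.21], [0.23, 2.52], [-1.04, 4.18], [0, 3.07], [-2.55, 2.55]. Speed limits (rad/s): [2.22, 2.22, 2.57, 3.14, 3.14, 3.14].

### API

Orientations are given as [roll, pitch, yaw] about the fixed x, y, z axes, in that order (R = Rz(yaw) Ry(pitch) Rx(roll)).
In Python, from station import get_obs, cams, workorder gives the robot as it stands.
- The arm moves only by the shell command python3 -m handwheel 'ROWS' [FORCE]. ROWS is JSON, a list of rows, each an object of numbers: "fingers": the opening, from -1 (shut) to 1 (fully open); "x", "y", "z": the shift along the tool's x, y, z in m; "spin": the turn about the tool's y in degrees. In form: [{"fingers": .., "x": .., "y": .., "z": .., "spin": ..}, ...]. A call has exactly 10 rows; each row is the pose to reach, as a shift and turn from the pose commanded when the call began, along the tool's axes at that moment; what a row does not reach only later rows make up. A row lasts 1/10 s, in which the tool goes at most 50 mm and 8.59 degrees, less where a joint would pass 70% of its speed; a pose out of reach is approached as far as the arm can. A call with a gripper value outside its range is refused whole. The fingers move at their own pace and stop on an object; FORCE is the grip in N (left out, the last holds). Time passes only in rows, so rows that repeat a pose let the fingers close, or fill a call up. It gives the time, the measured TCP pose, the force and the opening at its end, in the units of the state.
- get_obs(): the state, without advancing time (a new reading comes with each control period).
- cams.camera(name): name is "scene" or "top" or "wrist"; returns (picture, depth): 420x560x3 uint8, red, green, blue; 420x560 float32, m along the optical axis (not along the pixel's ray), 0 where there is no reading.
- cams.get_calibration(name): a dict with "fx", "fy", "cx", "cy" (pixels), "view" (4x4, takes a point from world to camera coordinates). Camera axes: x right, y down, z forward; pixel columns grow to the right and rows downward; lengths in m; the calibration is good to about 2 mm. The wrist camera is an equidistant fisheye: a pixel r from the principal point sees the ray r / f radians off the axis. A picture is of the moment at which its call begins: read the wrist's pose just before it. get_calibration takes no time and is no camera call; for the wrist camera it gives the pose at the moment of the call.
- workorder.hand_in(): hands the job in, once; it reports no verdict.
The state is a dict: "time_s": time; "qpos": joint angles; "joint_vel": joint speeds; "tau": joint torques, N m; "ee_pos": TCP position; "eef_rot": TCP orientation; "force": force on the tool from outside, world axes, zero at the start; "moment": the same for the moment, N m; "grip_width": finger opening in m.
Only numpy, scipy, OpenCV 4.12 (cv2) and the standard library are available. Lean on these libraries where they do the work, as an engineer would, in place of code of your own. Each camera call takes 0.05 s, during which the arm holds its last target. There are 200 camera calls.

## Working session

There is one attempt and no reset: what is moved stays moved. The work goes in short steps, Python scripts to look and compute and a shell command to move; the robot and the scene stay as the last step left them, time stands still between calls to the robot, and variables do not carry over. Pictures are saved under pics/ and viewed, about 12 in all and at most 16, crops included, and the job is handed in when it is done.

```bash
mkdir -p pics; ls
python3 - <<'E'
from station import get_obs, cams, workorder
import cv2,numpy as np
o=get_obs();print({k:np.round(v,3).tolist() for k,v in o.items()})
for n in("top","scene"):
    p,d=cams.camera(n);c=cams.get_calibration(n);np.savez(f"{n}0.npz",p=p,d=d,**c)
    print(n,c);cv2.imwrite(f"pics/{n}0.png",p[:,:,::-1])
E
```

```text
pics
{'time_s': 0.0, 'qpos': [-1.286, 0.3, 1.522, 0.0, 1.321, -0.067], 'joint_vel': [-0.0, 0.001, 0.001, -0.001, -0.002, 0.0], 'tau': [-0.001, -53.181, -35.274, 0.071, 0.024, -0.0], 'ee_pos': [0.189, -0.516, 0.224], 'eef_rot': [-1.571, 0.001, -1.219], 'force': [-0.53, -0.899, 0.842], 'moment': [0.031, -0.027, -0.014], 'grip_width': 0.094}
top {'fx': 520.2596482770201, 'fy': 520.2596482770201, 'cx': 274.0501472669091, 'cy': 208.73803838377285, 'view': array([[-0.02265122, -0.99959085, -0.017466  ,  0.01931223],
       [-0.99904858,  0.02328327, -0.03687568,  0.46600504],
       [ 0.03726726,  0.01661411, -0.99916721,  1.02923955],
       [ 0.        ,  0.        ,  0.        ,  1.        ]])}
scene {'fx': 393.7588732463853, 'fy': 393.7588732463853, 'cx': 275.9979811716148, 'cy': 208.44204630433669, 'view': array([[-0.2585956 ,  0.96591547,  0.0116456 ,  0.13322247],
       [ 0.81354234,  0.2242707 , -0.53651795, -0.37740598],
       [-0.52084276, -0.12926699, -0.84380855,  1.1452043 ],
       [ 0.        ,  0.        ,  0.        ,  1.        ]])}
```

View pics/top0.png

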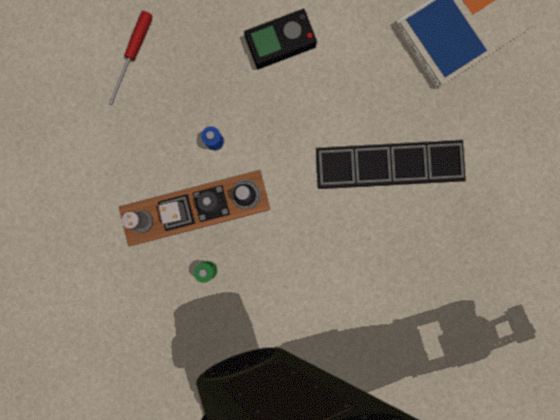

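View pics/scene0.png

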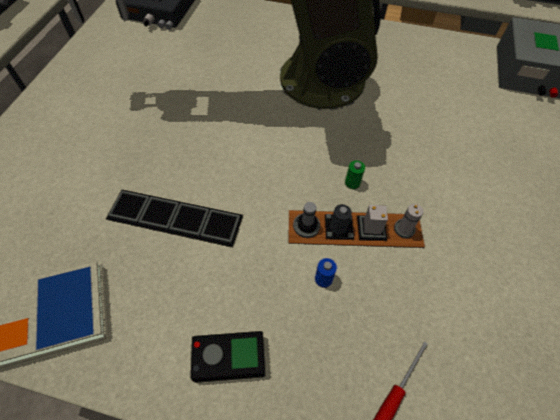

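The top view shows the display board on the left, with slim (132,220), filter (173,212), load (210,203) and mast (245,194) from left to right. The tray is on the right, with bays at (336,167), (373,165), (409,162) and (446,160). The blue and green cylinders are decoys.

```bash
cat > h.py <<'E'
import numpy as np, cv2, json
from station import get_obs, cams
from scipy.spatial.transform import Rotation as R
def ray(c,uv,z):
    V=c['view'];Rm=V[:3,:3];o=-Rm.T@V[:3,3]
    uv=np.atleast_2d(uv);d=np.c_[(uv[:,0]-c['cx'])/c['fx'],(uv[:,1]-c['cy'])/c['fy'],np.ones(len(uv))]@Rm
    return (o+d*((z-o[2])/d[:,2])[:,None])[:,:2]
def rel(target,yawjaw=None):
    """shift in tool axes from present pose to TCP target, spin (deg) to bring jaw axis to yawjaw (world heading)"""
    o=get_obs();T=R.from_euler('xyz',o['eef_rot']).as_matrix()
    s=T.T@(np.array(target)-o['ee_pos']);out=dict(shift=np.round(s,4).tolist())
    if yawjaw is not None:
        j=np.arctan2(T[1,0],T[0,0]);a=yawjaw-j;a=(a+np.pi/2)%np.pi-np.pi/2
        out['spin']=round(float(np.degrees(a*np.sign(T[2,1]))),2)
    return out
E
python3 - <<'E'
from h import *
f=np.load('top0.npz');p=f['p'];hsv=cv2.cvtColor(p,cv2.COLOR_RGB2HSV)
def rect(m,z,roi):
    k=np.zeros_like(m);x0,y0,x1,y1=roi;k[y0:y1,x0:x1]=m[y0:y1,x0:x1]
    k=cv2.morphologyEx(k,cv2.MORPH_OPEN,np.ones((2,2)))
    pts=np.argwhere(k)[:,::-1].astype(float)
    q=(ray(f,pts,z)*1000).astype(np.float32)
    r=cv2.minAreaRect(q);b=cv2.boxPoints(r)
    e=[b[1]-b[0],b[2]-b[1]];v=max(e,key=np.linalg.norm);v=v*np.sign(v[1]);
    th=np.arctan2(-v[0],v[1]) # y axis -> frame yaw
    print(np.round(r[0],1),np.round(r[1],1),'yaw',round(th,4));return np.array(r[0])/1000,th
wood=((hsv[...,0]<14)&(hsv[...,1]>115)&(hsv[...,2]>60)).astype(np.uint8)
D=rect(wood,.006,(105,155,290,260))
dark=(hsv[...,2]<60).astype(np.uint8)
T=rect(dark,.007,(300,125,485,205))
out={}
for n,(c,th) in dict(display=D,tray=T).items():
    yv=np.array([-np.sin(th),np.cos(th)])
    out[n]=dict(c=c.tolist(),yaw=float(th),slots=[(c+s*yv).tolist() for s in(.108,.036,-.036,-.108)])
    print(n,np.round(out[n]['slots'],4).tolist())
json.dump(out,open('m.json','w'))
# check vs depth: tops of parts
for n,uv in zip(('slim','filter','load','mast'),((130,219),(171,211),(207,202),(243,193))):print(n,f['d'][uv[1],uv[0]])
for b,uv in zip('1234',((336,167),(373,165),(409,162),(446,160))):print(b,ray(f,uv,.006).round(4))
s=out['display']['slots'][1]
c=D[1]
o=get_obs();print(R.from_euler('xyz',o['eef_rot']).as_matrix().round(3));print(rel([*s,.2],c))
vis=p[:,:,::-1].copy();
for n in out:
  for q in out[n]['slots']:
    V=f['view'];P=V[:3,:3]@[*q,.008]+V[:3,3];cv2.circle(vis,(int(f['fx']*P[0]/P[2]+f['cx']+.5),int(f['fy']*P[1]/P[2]+f['cy']+.5)),2,(0,255,255),-1)
cv2.imwrite('pics/v1.png',cv2.resize(vis[120:260,100:480],None,fx=2,fy=2))
E
```

```text
[470.1 167.5] [ 81.5 292.4] yaw 0.2306
[ 548.4 -226.5] [ 80.7 292.1] yaw 0.0295
display [[0.4454, 0.2726], [0.4618, 0.2025], [0.4783, 0.1324], [0.4948, 0.0623]]
tray [[0.5452, -0.1186], [0.5473, -0.1905], [0.5494, -0.2625], [0.5516, -0.3345]]
slim 0.95932424
filter 0.9822425
load 0.9675583
mast 0.96550393
1 [[ 0.5471 -0.1173]]
2 [[ 0.5493 -0.1912]]
3 [[ 0.5536 -0.2631]]
4 [[ 0.5557 -0.3367]]
[[ 0.345 -0.     0.939]
 [-0.939  0.001  0.345]
 [-0.001 -1.     0.   ]]
{'shift': [-0.5807, 0.0246, 0.5033], 'spin': -83.06}
```

View pics/v1.png

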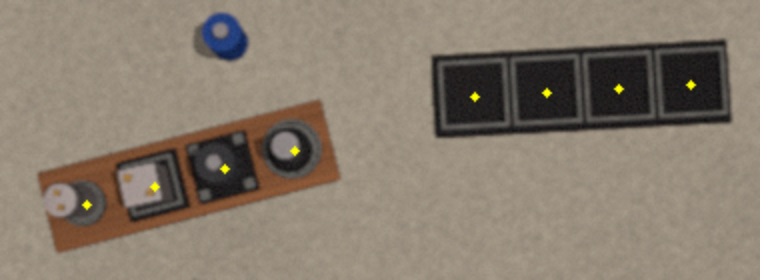

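The yellow slot marks fall within a few mm of the stand and bay centres. From left the order is slim, filter, load, mast, so slim goes to bay 4, filter to 3, load to 2 and mast to 1. I'll move over the board.

```bash
python3 -m handwheel '[{"fingers":1,"x":-0.02,"y":0,"z":0.018,"spin":-4},{"fingers":1,"x":-0.05,"y":0,"z":0.045,"spin":-9},{"fingers":1,"x":-0.085,"y":0,"z":0.075,"spin":-14},{"fingers":1,"x":-0.12,"y":0,"z":0.105,"spin":-19},{"fingers":1,"x":-0.155,"y":0,"z":0.135,"spin":-24},{"fingers":1,"x":-0.19,"y":0,"z":0.165,"spin":-29},{"fingers":1,"x":-0.225,"y":0,"z":0.195,"spin":-34},{"fingers":1,"x":-0.26,"y":0,"z":0.225,"spin":-39},{"fingers":1,"x":-0.29,"y":0,"z":0.25,"spin":-42},{"fingers":1,"x":-0.29,"y":0,"z":0.25,"spin":-42}]' 25
python3 -c "
from h import *;m=json.load(open('m.json'))['display'];print(rel([*m['slots'][1],.224],m['yaw']))"
```

```text
time_s: 1.1
ee_pos: [0.3251, -0.1548, 0.2245]
eef_rot: [-1.57, -0.0, -0.479]
force: [-0.5, -0.3, -0.6]
grip_width: 0.0938
{'shift': [-0.0435, 0.0007, 0.3801], 'spin': -40.69}
```

```bash
python3 -m handwheel '[{"fingers":1,"x":-0.004,"y":0,"z":0.03,"spin":-5},{"fingers":1,"x":-0.009,"y":0,"z":0.075,"spin":-10},{"fingers":1,"x":-0.014,"y":0,"z":0.12,"spin":-16},{"fingers":1,"x":-0.019,"y":0,"z":0.165,"spin":-22},{"fingers":1,"x":-0.024,"y":0,"z":0.21,"spin":-28},{"fingers":1,"x":-0.03,"y":0,"z":0.255,"spin":-34},{"fingers":1,"x":-0.035,"y":0,"z":0.3,"spin":-38},{"fingers":1,"x":-0.04,"y":0,"z":0.345,"spin":-40.7},{"fingers":1,"x":-0.0435,"y":0,"z":0.38,"spin":-40.7},{"fingers":1,"x":-0.0435,"y":0,"z":0.38,"spin":-40.7}]'
python3 - <<'E'
from h import *
c=cams.get_calibration('wrist');p,d=cams.camera('wrist');np.savez('w1.npz',p=p,d=d,**c);cv2.imwrite('pics/w1.png',p[:,:,::-1])
c.pop('view');print(c);m=json.load(open('m.json'))['display']
for s in m['slots']:print(rel([*s,.224],m['yaw']))
E
```

```text
time_s: 2.1
ee_pos: [0.4641, 0.2007, 0.2235]
eef_rot: [-1.571, 0.001, 0.226]
force: [0.4, -0.7, -1.2]
grip_width: 0.094
{'fx': 325.19226210127806, 'fy': 325.19226210127806, 'cx': 282.1931877788982, 'cy': 214.90810593023224}
{'shift': [-0.0013, -0.0005, 0.0758], 'spin': -0.28}
{'shift': [-0.0009, -0.0004, 0.0038], 'spin': -0.28}
{'shift': [-0.0006, -0.0004, -0.0682], 'spin': -0.28}
{'shift': [-0.0002, -0.0004, -0.1402], 'spin': -0.28}
```

View pics/w1.png

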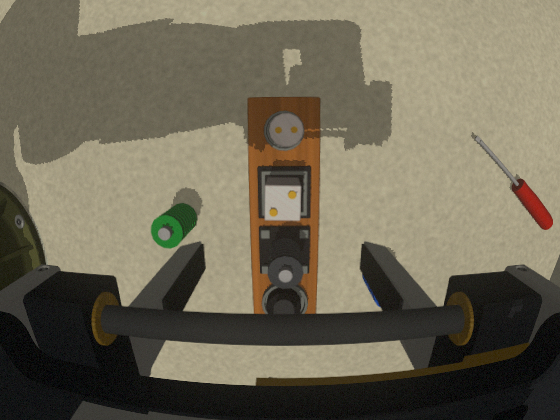

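The wrist view shows the row centred between the jaws: slim's top at (284,130), the filter's top face around (282,203), the load's stub at (285,275), and the mast partly hidden. I'll turn these into positions.

```bash
cat >> h.py <<'E'
def wray(c,uv,z):
    V=c['view'];Rm=V[:3,:3];o=-Rm.T@V[:3,3];uv=np.atleast_2d(uv).astype(float)
    a=(uv-[c['cx'],c['cy']])/c['fx'];t=np.linalg.norm(a,axis=1)
    d=np.c_[a*(np.sin(t)/np.maximum(t,1e-9))[:,None],np.cos(t)]@Rm
    return (o+d*((z-o[2])/d[:,2])[:,None])[:,:2]
def inframe(xy,f):
    c,s=np.cos(f['yaw']),np.sin(f['yaw']);return (np.atleast_2d(xy)-f['c'])@np.array([[c,-s],[s,c]])
E
python3 - <<'E'
from h import *
f=np.load('w1.npz');m=json.load(open('m.json'))['display']
hsv=cv2.cvtColor(f['p'],cv2.COLOR_RGB2HSV)
for n,uv,z in(('slim',(284,130),.09),('filter',(282,203),.071),('load',(285,275),.08),('corner',(247.5,97),.006),('corner',(320.5,97),.006)):
    w=wray(f,uv,z);print(n,w.round(4),inframe(w,m).round(4))
k=((hsv[...,2]>120)&(hsv[...,1]<40)).astype(np.uint8);k[:, :255]=0;k[:,310:]=0;k[:170]=0;k[225:]=0
pts=np.argwhere(k)[:,::-1];q=(wray(f,pts,.071)*1000).astype(np.float32);r=cv2.minAreaRect(q);print(r,np.degrees(m['yaw']),inframe(np.array(r[0])/1000,m).round(4))
E
```

```text
slim [[0.4477 0.2741]] [[0.0026 0.1089]]
filter [[0.462  0.2045]] [[0.0006 0.0379]]
load [[0.4815 0.1338]] [[ 0.0034 -0.0354]]
corner [[0.398 0.304]] [[-0.0389  0.1494]]
corner [[0.4798 0.3231]] [[0.0451 0.1493]]
((461.7551574707031, 205.29107666015625), (35.78164291381836, 34.26878356933594), 13.068988800048828) 13.214982558022617 [[0.0006 0.0387]]
```

Run:
```python
from h import *
m=json.load(open('m.json'));print(rel([.4475,.2738,.06],m['display']['yaw']),get_obs()['qpos'])
```

```text
{'shift': [0.0013, 0.1635, 0.0765], 'spin': -0.28} [ 3.33007000e-01  2.00110977e-01  1.64773647e+00 -8.68164422e-05
  1.29528732e+00  1.07284851e-01]
```

```bash
python3 -m handwheel '[{"fingers":1,"x":0.001,"y":0,"z":0.025,"spin":0},{"fingers":1,"x":0.001,"y":0.01,"z":0.055,"spin":0},{"fingers":1,"x":0.001,"y":0.03,"z":0.0765,"spin":0},{"fingers":1,"x":0.001,"y":0.06,"z":0.0765,"spin":0},{"fingers":1,"x":0.001,"y":0.09,"z":0.0765,"spin":0},{"fingers":1,"x":0.001,"y":0.12,"z":0.0765,"spin":0},{"fingers":1,"x":0.001,"y":0.145,"z":0.0765,"spin":0},{"fingers":1,"x":0.001,"y":0.158,"z":0.0765,"spin":0},{"fingers":1,"x":0.001,"y":0.1635,"z":0.0765,"spin":0},{"fingers":1,"x":0.001,"y":0.1635,"z":0.0765,"spin":0}]'
python3 -m handwheel '[{"fingers":0,"x":0,"y":0,"z":0,"spin":0},{"fingers":-0.3,"x":0,"y":0,"z":0,"spin":0},{"fingers":-0.5,"x":0,"y":0,"z":0,"spin":0},{"fingers":-0.7,"x":0,"y":0,"z":0,"spin":0},{"fingers":-1,"x":0,"y":0,"z":0,"spin":0},{"fingers":-1,"x":0,"y":0,"z":0,"spin":0},{"fingers":-1,"x":0,"y":0,"z":0,"spin":0},{"fingers":-1,"x":0,"y":0,"z":0,"spin":0},{"fingers":-1,"x":0,"y":0,"z":0,"spin":0},{"fingers":-1,"x":0,"y":0,"z":0,"spin":0}]' 20
python3 - <<'E'
from h import *
c=cams.get_calibration('wrist');p,d=cams.camera('wrist');cv2.imwrite('pics/w2.png',p[:,:,::-1])
E
```

```text
time_s: 3.15
ee_pos: [0.4475, 0.2727, 0.0611]
eef_rot: [-1.571, 0.0, 0.224]
force: [0.5, 0.9, 0.1]
grip_width: 0.0939
time_s: 4.15
ee_pos: [0.4473, 0.2733, 0.061]
eef_rot: [-1.571, -0.0, 0.224]
force: [1.9, 0.6, 1.0]
grip_width: 0.0314
```

View pics/w2.png

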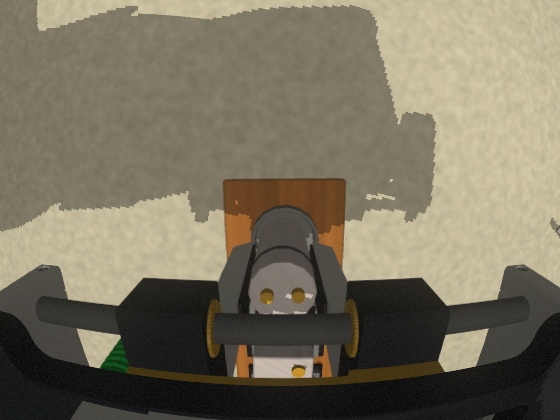

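Slim is gripped centrally (width 31.4 mm); its terminals are at (267,296) and (298,296). Next I lift it.

```bash
python3 -m handwheel '[{"fingers":-1,"x":0,"y":-0.004,"z":0,"spin":0},{"fingers":-1,"x":0,"y":-0.012,"z":0,"spin":0},{"fingers":-1,"x":0,"y":-0.024,"z":0,"spin":0},{"fingers":-1,"x":0,"y":-0.04,"z":0,"spin":0},{"fingers":-1,"x":0,"y":-0.058,"z":0,"spin":0},{"fingers":-1,"x":0,"y":-0.076,"z":0,"spin":0},{"fingers":-1,"x":0,"y":-0.092,"z":0,"spin":0},{"fingers":-1,"x":0,"y":-0.104,"z":0,"spin":0},{"fingers":-1,"x":0,"y":-0.11,"z":0,"spin":0},{"fingers":-1,"x":0,"y":-0.11,"z":0,"spin":0}]'
python3 - <<'E'
from h import *
m=json.load(open('m.json'));print(rel([*m['tray']['slots'][3],.17],m['tray']['yaw']))
E
```

```text
time_s: 5.2
ee_pos: [0.4474, 0.2733, 0.1717]
eef_rot: [-1.57, -0.001, 0.224]
force: [0.1, 1.0, -1.1]
grip_width: 0.0319
{'shift': [-0.0337, 0.0015, -0.6157], 'spin': 11.16}
```

```bash
python3 -m handwheel '[{"fingers":-1,"x":0,"y":0,"z":-0.01,"spin":0.5},{"fingers":-1,"x":-0.002,"y":0,"z":-0.03,"spin":1},{"fingers":-1,"x":-0.004,"y":0,"z":-0.06,"spin":2},{"fingers":-1,"x":-0.006,"y":0,"z":-0.095,"spin":3},{"fingers":-1,"x":-0.008,"y":0,"z":-0.13,"spin":4},{"fingers":-1,"x":-0.01,"y":0,"z":-0.165,"spin":5},{"fingers":-1,"x":-0.012,"y":0,"z":-0.2,"spin":6},{"fingers":-1,"x":-0.014,"y":0,"z":-0.235,"spin":7},{"fingers":-1,"x":-0.016,"y":0,"z":-0.27,"spin":8},{"fingers":-1,"x":-0.018,"y":0,"z":-0.305,"spin":9}]'
python3 - <<'E'
from h import *
m=json.load(open('m.json'));print(rel([*m['tray']['slots'][3],.17],m['tray']['yaw']))
E
```

```text
time_s: 6.2
ee_pos: [0.4971, -0.0302, 0.1702]
eef_rot: [-1.571, 0.001, 0.066]
force: [0.6, 0.7, -0.3]
grip_width: 0.0317
{'shift': [0.0343, 0.0001, -0.3072], 'spin': 2.08}
```

```bash
python3 -m handwheel '[{"fingers":-1,"x":0.004,"y":0,"z":-0.035,"spin":0.5},{"fingers":-1,"x":0.008,"y":0,"z":-0.07,"spin":1},{"fingers":-1,"x":0.012,"y":0,"z":-0.105,"spin":1.5},{"fingers":-1,"x":0.016,"y":0,"z":-0.14,"spin":2},{"fingers":-1,"x":0.02,"y":0,"z":-0.175,"spin":2},{"fingers":-1,"x":0.024,"y":0,"z":-0.21,"spin":2},{"fingers":-1,"x":0.028,"y":0,"z":-0.245,"spin":2},{"fingers":-1,"x":0.031,"y":0,"z":-0.275,"spin":2},{"fingers":-1,"x":0.033,"y":0,"z":-0.295,"spin":2},{"fingers":-1,"x":0.034,"y":0,"z":-0.305,"spin":2}]'
python3 - <<'E'
from h import *
c=cams.get_calibration('wrist');p,d=cams.camera('wrist');np.savez('w3.npz',p=p,d=d,**c);cv2.imwrite('pics/w3.png',p[:,:,::-1])
m=json.load(open('m.json'));print(rel([*m['tray']['slots'][3],.17],m['tray']['yaw']))
E
```

```text
time_s: 7.2
ee_pos: [0.5511, -0.3321, 0.1696]
eef_rot: [-1.57, 0.002, 0.03]
force: [-0.9, 1.1, -1.0]
grip_width: 0.0316
{'shift': [0.0002, -0.0002, -0.0021], 'spin': 0.05}
```

View pics/w3.png

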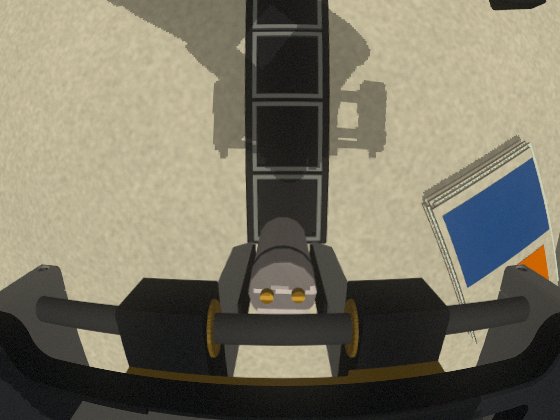

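Run:
```python
from h import *
f=np.load('w3.npz');m=json.load(open('m.json'))['tray']
# black tray outline at z=.006 : edges at several rows
g=cv2.cvtColor(f['p'],cv2.COLOR_RGB2GRAY).astype(int)
for v in(60,85,130,155,190):
    print(v,g[v,240:262].tolist(),g[v,318:334].tolist())
for n,uv in dict(w23l=(255,99),w23r=(322,99),w34l=(252,171),w34r=(324,171),w12l=(256,30),w12r=(321,30),out23l=(246.5,130),out23r=(329,130)).items():
    print(n,inframe(wray(f,uv,.006 if 'out' in n else .012),m).round(4))
```

```text
60 [116, 115, 113, 113, 111, 32, 24, 30, 36, 29, 35, 31, 96, 118, 116, 117, 81, 30, 39, 38, 36, 36] [65, 80, 84, 79, 49, 28, 30, 33, 32, 31, 29, 91, 117, 114, 116, 118]
85 [115, 114, 117, 113, 115, 33, 34, 35, 27, 27, 31, 37, 63, 82, 79, 77, 54, 31, 26, 26, 29, 29] [64, 82, 80, 80, 53, 34, 28, 34, 29, 33, 33, 75, 111, 113, 115, 117]
130 [110, 113, 113, 116, 107, 55, 33, 36, 34, 34, 37, 37, 60, 80, 80, 78, 57, 37, 34, 34, 23, 29] [64, 77, 83, 79, 61, 31, 33, 30, 37, 30, 27, 85, 111, 113, 116, 115]
155 [182, 182, 181, 180, 179, 107, 45, 45, 47, 47, 41, 45, 79, 117, 120, 120, 91, 31, 43, 39, 34, 31] [75, 83, 81, 80, 38, 30, 29, 32, 38, 34, 50, 111, 134, 137, 138, 139]
190 [185, 181, 183, 182, 185, 180, 51, 47, 45, 49, 45, 49, 60, 105, 122, 121, 111, 59, 30, 47, 46, 45] [125, 125, 123, 88, 44, 44, 47, 45, 44, 41, 160, 185, 179, 177, 175, 173]
w23l [[-0.0281  0.0007]]
w23r [[0.0368 0.0011]]
w34l [[-0.0314 -0.0703]]
w34r [[ 0.0396 -0.07  ]]
w12l [[-0.0276  0.072 ]]
w12r [[0.0362 0.0726]]
out23l [[-0.0371 -0.0297]]
out23r [[ 0.0447 -0.0293]]
```

The wrist view puts the tray about 4 mm further in x and 1 mm further in y than the top-camera estimate, with the same bias for the board. I'll update both.

Run:
```python
from h import *
m=json.load(open('m.json'))
for n,dx in(('tray',.004),('display',.003)):
    d=m[n];c,s=np.cos(d['yaw']),np.sin(d['yaw']);o=np.array([[c,-s],[s,c]])@[dx,.001]
    d['c']=(np.array(d['c'])+o).tolist();d['slots']=(np.array(d['slots'])+o).tolist()
json.dump(m,open('m.json','w'))
print(rel([*m['tray']['slots'][3],.0575],m['tray']['yaw']))
```

```text
{'shift': [0.0044, 0.1123, -0.0011], 'spin': 0.05}
```

```bash
python3 -m handwheel '[{"fingers":-1,"x":0.004,"y":0.01,"z":-0.001,"spin":0},{"fingers":-1,"x":0.004,"y":0.03,"z":-0.001,"spin":0},{"fingers":-1,"x":0.004,"y":0.05,"z":-0.001,"spin":0},{"fingers":-1,"x":0.004,"y":0.07,"z":-0.001,"spin":0},{"fingers":-1,"x":0.004,"y":0.088,"z":-0.001,"spin":0},{"fingers":-1,"x":0.004,"y":0.1,"z":-0.001,"spin":0},{"fingers":-1,"x":0.004,"y":0.107,"z":-0.001,"spin":0},{"fingers":-1,"x":0.004,"y":0.11,"z":-0.001,"spin":0},{"fingers":-1,"x":0.004,"y":0.112,"z":-0.001,"spin":0},{"fingers":-1,"x":0.004,"y":0.112,"z":-0.001,"spin":0}]'
```

```text
time_s: 8.25
ee_pos: [0.5562, -0.3311, 0.0594]
eef_rot: [-1.571, -0.001, 0.032]
force: [-0.1, 0.7, -1.0]
grip_width: 0.0319
```

```bash
python3 -m handwheel '[{"fingers":-1,"x":0,"y":0.0005,"z":-0.001,"spin":0},{"fingers":-1,"x":0,"y":0.001,"z":-0.002,"spin":0},{"fingers":-1,"x":0,"y":0.0015,"z":-0.002,"spin":0},{"fingers":-1,"x":0,"y":0.002,"z":-0.002,"spin":0},{"fingers":-1,"x":0,"y":0.002,"z":-0.002,"spin":0},{"fingers":-1,"x":0,"y":0.002,"z":-0.002,"spin":0},{"fingers":-1,"x":0,"y":0.002,"z":-0.002,"spin":0},{"fingers":-1,"x":0,"y":0.002,"z":-0.002,"spin":0},{"fingers":-1,"x":0,"y":0.002,"z":-0.002,"spin":0},{"fingers":-1,"x":0,"y":0.002,"z":-0.002,"spin":0}]'
```

```text
time_s: 9.25
ee_pos: [0.5561, -0.3331, 0.0571]
eef_rot: [-1.571, -0.0, 0.032]
force: [0.2, -0.5, 1.4]
grip_width: 0.0317
```

```bash
python3 -m handwheel '[{"fingers":-0.25,"x":0,"y":0,"z":0,"spin":0},{"fingers":-0.2,"x":0,"y":0,"z":0,"spin":0},{"fingers":0,"x":0,"y":0,"z":0,"spin":0},{"fingers":0.5,"x":0,"y":0,"z":0,"spin":0},{"fingers":0.8,"x":0,"y":0,"z":0,"spin":0},{"fingers":1,"x":0,"y":0,"z":0,"spin":0},{"fingers":1,"x":0,"y":-0.01,"z":0,"spin":0},{"fingers":1,"x":0,"y":-0.03,"z":0,"spin":0},{"fingers":1,"x":0,"y":-0.06,"z":0,"spin":0},{"fingers":1,"x":0,"y":-0.1,"z":0,"spin":0}]'
python3 - <<'E'
from h import *
c=cams.get_calibration('wrist');p,d=cams.camera('wrist');cv2.imwrite('pics/w4.png',p[:,:,::-1])
m=json.load(open('m.json'));print(rel([*m['display']['slots'][1],.17],m['display']['yaw']))
E
```

```text
time_s: 10.25
ee_pos: [0.5555, -0.3327, 0.1574]
eef_rot: [-1.569, 0.002, 0.032]
force: [0.9, -0.6, -0.2]
grip_width: 0.0936
{'shift': [-0.0756, -0.0071, 0.541], 'spin': -11.36}
```

View pics/w4.png

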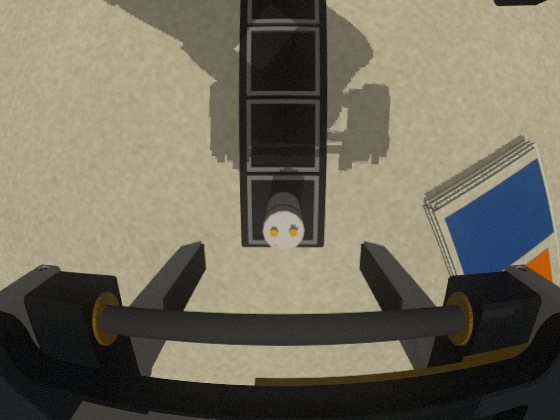

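Slim stands upright in the right-hand bay (top at (284,230)). Now the filter.

```bash
python3 -m handwheel '[{"fingers":1,"x":-0.003,"y":-0.007,"z":0.02,"spin":-0.5},{"fingers":1,"x":-0.008,"y":-0.007,"z":0.055,"spin":-1},{"fingers":1,"x":-0.014,"y":-0.007,"z":0.1,"spin":-2},{"fingers":1,"x":-0.02,"y":-0.007,"z":0.145,"spin":-3},{"fingers":1,"x":-0.026,"y":-0.007,"z":0.19,"spin":-4},{"fingers":1,"x":-0.032,"y":-0.007,"z":0.235,"spin":-5},{"fingers":1,"x":-0.038,"y":-0.007,"z":0.28,"spin":-6},{"fingers":1,"x":-0.045,"y":-0.007,"z":0.325,"spin":-7},{"fingers":1,"x":-0.052,"y":-0.007,"z":0.37,"spin":-8},{"fingers":1,"x":-0.058,"y":-0.007,"z":0.41,"spin":-9}]'
python3 - <<'E'
from h import *
m=json.load(open('m.json'));print(rel([.462,.205,.055],m['display']['yaw']))
E
```

```text
time_s: 11.3
ee_pos: [0.4843, 0.0768, 0.1648]
eef_rot: [-1.571, -0.001, 0.19]
force: [0.9, -0.8, 0.2]
grip_width: 0.0937
{'shift': [0.0022, 0.1098, 0.1301], 'spin': -2.3}
```

```bash
python3 -m handwheel '[{"fingers":1,"x":0.001,"y":0,"z":0.035,"spin":-1},{"fingers":1,"x":0.002,"y":0,"z":0.07,"spin":-2},{"fingers":1,"x":0.002,"y":0,"z":0.1,"spin":-2.3},{"fingers":1,"x":0.002,"y":0,"z":0.12,"spin":-2.3},{"fingers":1,"x":0.002,"y":0,"z":0.129,"spin":-2.3},{"fingers":1,"x":0.002,"y":0.01,"z":0.129,"spin":-2.3},{"fingers":1,"x":0.002,"y":0.025,"z":0.129,"spin":-2.3},{"fingers":1,"x":0.002,"y":0.04,"z":0.129,"spin":-2.3},{"fingers":1,"x":0.002,"y":0.04,"z":0.129,"spin":-2.3},{"fingers":1,"x":0.002,"y":0.04,"z":0.129,"spin":-2.3}]'
python3 - <<'E'
from h import *
m=json.load(open('m.json'));print(rel([.462,.205,.055],m['display']['yaw']))
E
```

```text
time_s: 12.3
ee_pos: [0.4627, 0.2012, 0.124]
eef_rot: [-1.571, 0.0, 0.229]
force: [-0.3, 0.6, 0.4]
grip_width: 0.0942
{'shift': [0.0002, 0.069, 0.0039], 'spin': -0.11}
```

```bash
python3 -m handwheel '[{"fingers":1,"x":0,"y":0.015,"z":0.003,"spin":0},{"fingers":1,"x":0,"y":0.035,"z":0.003,"spin":0},{"fingers":1,"x":0,"y":0.055,"z":0.003,"spin":0},{"fingers":1,"x":0,"y":0.065,"z":0.003,"spin":0},{"fingers":1,"x":0,"y":0.069,"z":0.003,"spin":0},{"fingers":0.5,"x":0,"y":0.069,"z":0.003,"spin":0},{"fingers":0,"x":0,"y":0.069,"z":0.003,"spin":0},{"fingers":-0.2,"x":0,"y":0.069,"z":0.003,"spin":0},{"fingers":-0.5,"x":0,"y":0.069,"z":0.003,"spin":0},{"fingers":-1,"x":0,"y":0.069,"z":0.003,"spin":0}]'
python3 -m handwheel '[{"fingers":-1,"x":0,"y":0,"z":0,"spin":0},{"fingers":-1,"x":0,"y":0,"z":0,"spin":0},{"fingers":-1,"x":0,"y":0,"z":0,"spin":0},{"fingers":-1,"x":0,"y":0,"z":0,"spin":0},{"fingers":-1,"x":0,"y":0,"z":0,"spin":0},{"fingers":-1,"x":0,"y":0,"z":0,"spin":0},{"fingers":-1,"x":0,"y":0,"z":0,"spin":0},{"fingers":-1,"x":0,"y":0,"z":0,"spin":0},{"fingers":-1,"x":0,"y":0,"z":0,"spin":0},{"fingers":-1,"x":0,"y":0,"z":0,"spin":0}]'
python3 -m handwheel '[{"fingers":-1,"x":0,"y":-0.004,"z":0,"spin":0},{"fingers":-1,"x":0,"y":-0.012,"z":0,"spin":0},{"fingers":-1,"x":0,"y":-0.024,"z":0,"spin":0},{"fingers":-1,"x":0,"y":-0.04,"z":0,"spin":0},{"fingers":-1,"x":0,"y":-0.058,"z":0,"spin":0},{"fingers":-1,"x":0,"y":-0.076,"z":0,"spin":0},{"fingers":-1,"x":0,"y":-0.092,"z":0,"spin":0},{"fingers":-1,"x":0,"y":-0.104,"z":0,"spin":0},{"fingers":-1,"x":0,"y":-0.11,"z":0,"spin":0},{"fingers":-1,"x":0,"y":-0.11,"z":0,"spin":0}]'
python3 - <<'E'
from h import *
c=cams.get_calibration('wrist');p,d=cams.camera('wrist');cv2.imwrite('pics/w5.png',p[:,:,::-1])
m=json.load(open('m.json'));print(rel([*m['tray']['slots'][2],.165],m['tray']['yaw']))
E
```

```text
time_s: 13.3
ee_pos: [0.462, 0.2049, 0.0553]
eef_rot: [-1.571, -0.001, 0.23]
force: [-0.8, -0.0, -0.6]
grip_width: 0.0573
time_s: 14.3
ee_pos: [0.4619, 0.2049, 0.055]
eef_rot: [-1.571, -0.0, 0.23]
force: [2.0, 0.7, 0.6]
grip_width: 0.0362
time_s: 15.3
ee_pos: [0.462, 0.2049, 0.1657]
eef_rot: [-1.571, -0.001, 0.23]
force: [-0.2, 0.5, -1.4]
grip_width: 0.0358
{'shift': [-0.0169, -0.0001, -0.4748], 'spin': 11.47}
```

View pics/w5.png

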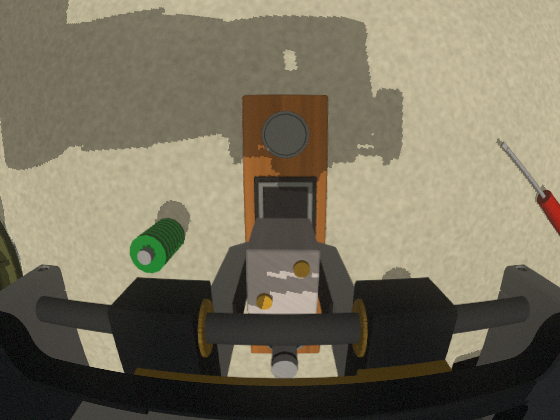

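The filter is held square, with its screws at (302,269) and (264,301). Carrying it to bay 3.

```bash
python3 -m handwheel '[{"fingers":-1,"x":0,"y":0,"z":-0.01,"spin":0.5},{"fingers":-1,"x":-0.001,"y":0,"z":-0.03,"spin":1},{"fingers":-1,"x":-0.002,"y":0,"z":-0.065,"spin":2},{"fingers":-1,"x":-0.003,"y":0,"z":-0.1,"spin":3},{"fingers":-1,"x":-0.005,"y":0,"z":-0.14,"spin":4},{"fingers":-1,"x":-0.006,"y":0,"z":-0.18,"spin":5},{"fingers":-1,"x":-0.008,"y":0,"z":-0.22,"spin":6},{"fingers":-1,"x":-0.01,"y":0,"z":-0.26,"spin":7},{"fingers":-1,"x":-0.011,"y":0,"z":-0.29,"spin":8},{"fingers":-1,"x":-0.012,"y":0,"z":-0.31,"spin":9}]'
python3 - <<'E'
from h import *
m=json.load(open('m.json'));print(rel([*m['tray']['slots'][2],.165],m['tray']['yaw']))
E
```

```text
time_s: 16.35
ee_pos: [0.5203, -0.1024, 0.1641]
eef_rot: [-1.571, 0.001, 0.07]
force: [-0.3, -0.2, -1.3]
grip_width: 0.0359
{'shift': [0.0219, -0.001, -0.1609], 'spin': 2.3}
```

```bash
python3 -m handwheel '[{"fingers":-1,"x":0.003,"y":0,"z":-0.02,"spin":0.5},{"fingers":-1,"x":0.006,"y":0,"z":-0.045,"spin":1},{"fingers":-1,"x":0.009,"y":0,"z":-0.07,"spin":1.5},{"fingers":-1,"x":0.012,"y":0,"z":-0.095,"spin":2},{"fingers":-1,"x":0.016,"y":0,"z":-0.12,"spin":2.3},{"fingers":-1,"x":0.019,"y":0,"z":-0.14,"spin":2.3},{"fingers":-1,"x":0.021,"y":0,"z":-0.153,"spin":2.3},{"fingers":-1,"x":0.022,"y":0,"z":-0.159,"spin":2.3},{"fingers":-1,"x":0.022,"y":0,"z":-0.159,"spin":2.3},{"fingers":-1,"x":0.022,"y":0,"z":-0.159,"spin":2.3}]'
python3 - <<'E'
from h import *
m=json.load(open('m.json'));print(rel([*m['tray']['slots'][2],.051],m['tray']['yaw']))
E
```

```text
time_s: 17.35
ee_pos: [0.554, -0.2562, 0.1648]
eef_rot: [-1.57, 0.0, 0.033]
force: [0.9, -0.3, -1.4]
grip_width: 0.0362
{'shift': [-0.0008, 0.1138, -0.0053], 'spin': 0.18}
```

```bash
python3 -m handwheel '[{"fingers":-1,"x":0,"y":0.01,"z":-0.004,"spin":0},{"fingers":-1,"x":0,"y":0.03,"z":-0.005,"spin":0},{"fingers":-1,"x":0,"y":0.05,"z":-0.005,"spin":0},{"fingers":-1,"x":0,"y":0.07,"z":-0.005,"spin":0},{"fingers":-1,"x":0,"y":0.088,"z":-0.005,"spin":0},{"fingers":-1,"x":0,"y":0.1,"z":-0.005,"spin":0},{"fingers":-1,"x":0,"y":0.107,"z":-0.005,"spin":0},{"fingers":-1,"x":0,"y":0.111,"z":-0.005,"spin":0},{"fingers":-1,"x":0,"y":0.1125,"z":-0.005,"spin":0},{"fingers":-1,"x":0,"y":0.1125,"z":-0.005,"spin":0}]'
python3 -m handwheel '[{"fingers":-1,"x":0,"y":0.0005,"z":0,"spin":0},{"fingers":-1,"x":0,"y":0.001,"z":0,"spin":0},{"fingers":-1,"x":0,"y":0.0015,"z":0,"spin":0},{"fingers":-1,"x":0,"y":0.0015,"z":0,"spin":0},{"fingers":-1,"x":0,"y":0.0015,"z":0,"spin":0},{"fingers":-1,"x":0,"y":0.0015,"z":0,"spin":0},{"fingers":-1,"x":0,"y":0.0015,"z":0,"spin":0},{"fingers":-1,"x":0,"y":0.0015,"z":0,"spin":0},{"fingers":-1,"x":0,"y":0.0015,"z":0,"spin":0},{"fingers":-1,"x":0,"y":0.0015,"z":0,"spin":0}]'
```

```text
time_s: 18.35
ee_pos: [0.5545, -0.2618, 0.0529]
eef_rot: [-1.571, -0.001, 0.032]
force: [-0.3, 0.6, -1.1]
grip_width: 0.0361
time_s: 19.35
ee_pos: [0.5544, -0.2618, 0.051]
eef_rot: [-1.571, -0.0, 0.032]
force: [0.1, 0.1, -0.9]
grip_width: 0.0358
```

```bash
python3 -m handwheel '[{"fingers":-1,"x":0,"y":0.0005,"z":0,"spin":0},{"fingers":-1,"x":0,"y":0.001,"z":0,"spin":0},{"fingers":-1,"x":0,"y":0.001,"z":0,"spin":0},{"fingers":-0.18,"x":0,"y":0.001,"z":0,"spin":0},{"fingers":-0.15,"x":0,"y":0.001,"z":0,"spin":0},{"fingers":0,"x":0,"y":0.001,"z":0,"spin":0},{"fingers":0.5,"x":0,"y":0.001,"z":0,"spin":0},{"fingers":1,"x":0,"y":0.001,"z":0,"spin":0},{"fingers":1,"x":0,"y":0.001,"z":0,"spin":0},{"fingers":1,"x":0,"y":0.001,"z":0,"spin":0}]'
python3 -m handwheel '[{"fingers":1,"x":0,"y":-0.01,"z":0,"spin":0},{"fingers":1,"x":0,"y":-0.03,"z":0,"spin":0},{"fingers":1,"x":0,"y":-0.06,"z":0,"spin":0},{"fingers":1,"x":0,"y":-0.09,"z":0,"spin":0},{"fingers":1,"x":0,"y":-0.115,"z":0.01,"spin":0},{"fingers":1,"x":-0.004,"y":-0.115,"z":0.045,"spin":-1},{"fingers":1,"x":-0.01,"y":-0.115,"z":0.085,"spin":-2},{"fingers":1,"x":-0.016,"y":-0.115,"z":0.13,"spin":-3},{"fingers":1,"x":-0.022,"y":-0.115,"z":0.165,"spin":-4},{"fingers":1,"x":-0.027,"y":-0.115,"z":0.19,"spin":-5}]'
python3 - <<'E'
from h import *
m=json.load(open('m.json'));print(rel([.4813,.1335,.165],m['display']['yaw']),m['display']['slots'][2])
c=cams.get_calibration('wrist');p,d=cams.camera('wrist');cv2.imwrite('pics/w6.png',p[:,:,::-1])
E
```

```text
time_s: 20.35
ee_pos: [0.5543, -0.2617, 0.0499]
eef_rot: [-1.571, -0.0, 0.032]
force: [0.1, 0.6, -0.2]
grip_width: 0.0754
time_s: 21.35
ee_pos: [0.5208, -0.0707, 0.1659]
eef_rot: [-1.571, -0.001, 0.122]
force: [0.8, 0.6, -0.6]
grip_width: 0.0939
{'shift': [-0.0144, 0.0009, 0.2075], 'spin': -6.25} [0.48099022931134267, 0.13407619304244459]
```

```bash
python3 -m handwheel '[{"fingers":1,"x":-0.003,"y":0,"z":0.035,"spin":-1},{"fingers":1,"x":-0.006,"y":0,"z":0.075,"spin":-2},{"fingers":1,"x":-0.009,"y":0,"z":0.115,"spin":-3},{"fingers":1,"x":-0.011,"y":0,"z":0.15,"spin":-4},{"fingers":1,"x":-0.013,"y":0,"z":0.18,"spin":-5},{"fingers":1,"x":-0.0144,"y":0,"z":0.2,"spin":-6},{"fingers":1,"x":-0.0144,"y":0,"z":0.207,"spin":-6.25},{"fingers":1,"x":-0.0144,"y":0.02,"z":0.207,"spin":-6.25},{"fingers":1,"x":-0.0144,"y":0.03,"z":0.207,"spin":-6.25},{"fingers":1,"x":-0.0144,"y":0.03,"z":0.207,"spin":-6.25}]'
python3 - <<'E'
from h import *
m=json.load(open('m.json'));print(rel([.4813,.1338,.055],m['display']['yaw']))
f,_=cams.camera('top');cv2.imwrite('pics/t2.png',cv2.resize(f[100:270,90:500,::-1],None,fx=1.9,fy=1.9,interpolation=cv2.INTER_CUBIC))
E
```

```text
time_s: 22.4
ee_pos: [0.4818, 0.1304, 0.1339]
eef_rot: [-1.571, 0.002, 0.228]
force: [0.0, -0.7, -0.3]
grip_width: 0.094
{'shift': [0.0005, 0.0789, 0.0035], 'spin': -0.16}
```

View pics/t2.png

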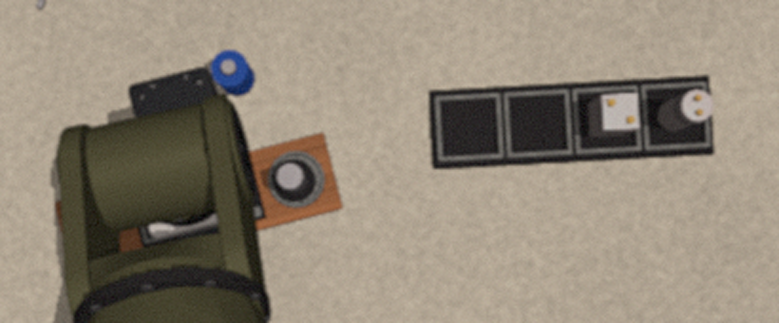

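Filter and slim both stand in their bays. The blue decoy at (231,72) is clear of the fingers. Next, the load.

```bash
python3 -m handwheel '[{"fingers":1,"x":0,"y":0.015,"z":0.003,"spin":0},{"fingers":1,"x":0,"y":0.035,"z":0.003,"spin":0},{"fingers":1,"x":0,"y":0.055,"z":0.003,"spin":0},{"fingers":1,"x":0,"y":0.07,"z":0.003,"spin":0},{"fingers":1,"x":0,"y":0.079,"z":0.003,"spin":0},{"fingers":0.5,"x":0,"y":0.079,"z":0.003,"spin":0},{"fingers":0,"x":0,"y":0.079,"z":0.003,"spin":0},{"fingers":-0.2,"x":0,"y":0.079,"z":0.003,"spin":0},{"fingers":-0.5,"x":0,"y":0.079,"z":0.003,"spin":0},{"fingers":-1,"x":0,"y":0.079,"z":0.003,"spin":0}]' 25
python3 -m handwheel '[{"fingers":-1,"x":0,"y":0,"z":0,"spin":0},{"fingers":-1,"x":0,"y":0,"z":0,"spin":0},{"fingers":-1,"x":0,"y":0,"z":0,"spin":0},{"fingers":-1,"x":0,"y":0,"z":0,"spin":0},{"fingers":-1,"x":0,"y":0,"z":0,"spin":0},{"fingers":-1,"x":0,"y":0,"z":0,"spin":0},{"fingers":-1,"x":0,"y":0,"z":0,"spin":0},{"fingers":-1,"x":0,"y":0,"z":0,"spin":0},{"fingers":-1,"x":0,"y":0,"z":0,"spin":0},{"fingers":-1,"x":0,"y":0,"z":0,"spin":0}]'
python3 -m handwheel '[{"fingers":-1,"x":0,"y":-0.004,"z":0,"spin":0},{"fingers":-1,"x":0,"y":-0.012,"z":0,"spin":0},{"fingers":-1,"x":0,"y":-0.024,"z":0,"spin":0},{"fingers":-1,"x":0,"y":-0.04,"z":0,"spin":0},{"fingers":-1,"x":0,"y":-0.058,"z":0,"spin":0},{"fingers":-1,"x":0,"y":-0.076,"z":0,"spin":0},{"fingers":-1,"x":0,"y":-0.092,"z":0,"spin":0},{"fingers":-1,"x":0,"y":-0.104,"z":0,"spin":0},{"fingers":-1,"x":0,"y":-0.11,"z":0,"spin":0},{"fingers":-1,"x":0,"y":-0.11,"z":0,"spin":0}]'
python3 - <<'E'
from h import *
c=cams.get_calibration('wrist');p,d=cams.camera('wrist');cv2.imwrite('pics/w7.png',p[:,:,::-1])
m=json.load(open('m.json'));print(rel([*m['tray']['slots'][1],.165],m['tray']['yaw']))
E
```

```text
time_s: 23.45
ee_pos: [0.4817, 0.1341, 0.0564]
eef_rot: [-1.571, -0.001, 0.229]
force: [-0.5, -0.1, 0.2]
grip_width: 0.0575
time_s: 24.45
ee_pos: [0.4816, 0.134, 0.056]
eef_rot: [-1.571, -0.0, 0.229]
force: [0.9, 0.2, 2.5]
grip_width: 0.0376
time_s: 25.45
ee_pos: [0.4817, 0.1341, 0.1667]
eef_rot: [-1.571, -0.001, 0.229]
force: [-0.4, 0.5, -1.3]
grip_width: 0.0374
{'shift': [-0.0053, 0.0009, -0.3308], 'spin': 11.41}
```

View pics/w7.png

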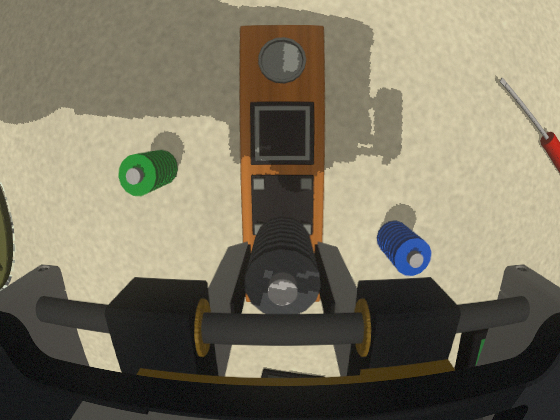

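The dark load is held centrally, with its stub at (283,290). Carrying it to bay 2.

```bash
python3 -m handwheel '[{"fingers":-1,"x":0,"y":0,"z":-0.01,"spin":1},{"fingers":-1,"x":0,"y":0,"z":-0.03,"spin":2},{"fingers":-1,"x":-0.001,"y":0,"z":-0.065,"spin":3.5},{"fingers":-1,"x":-0.002,"y":0,"z":-0.105,"spin":5},{"fingers":-1,"x":-0.003,"y":0,"z":-0.15,"spin":6.5},{"fingers":-1,"x":-0.003,"y":0,"z":-0.195,"spin":8},{"fingers":-1,"x":-0.004,"y":0,"z":-0.24,"spin":9.5},{"fingers":-1,"x":-0.005,"y":0,"z":-0.28,"spin":10.5},{"fingers":-1,"x":-0.005,"y":0,"z":-0.31,"spin":11.4},{"fingers":-1,"x":-0.005,"y":0,"z":-0.328,"spin":11.4}]'
python3 - <<'E'
from h import *
m=json.load(open('m.json'));print(rel([*m['tray']['slots'][1],.052],m['tray']['yaw']))
E
```

```text
time_s: 26.5
ee_pos: [0.5506, -0.1892, 0.165]
eef_rot: [-1.57, 0.001, 0.027]
force: [-0.6, 0.1, -1.8]
grip_width: 0.0375
{'shift': [0.0008, 0.113, -0.0003], 'spin': -0.15}
```

```bash
python3 -m handwheel '[{"fingers":-1,"x":0.001,"y":0.01,"z":-0.002,"spin":0},{"fingers":-1,"x":0.001,"y":0.03,"z":-0.002,"spin":0},{"fingers":-1,"x":0.001,"y":0.05,"z":-0.002,"spin":0},{"fingers":-1,"x":0.001,"y":0.07,"z":-0.002,"spin":0},{"fingers":-1,"x":0.001,"y":0.088,"z":-0.002,"spin":0},{"fingers":-1,"x":0.001,"y":0.1,"z":-0.002,"spin":0},{"fingers":-1,"x":0.001,"y":0.107,"z":-0.002,"spin":0},{"fingers":-1,"x":0.001,"y":0.111,"z":-0.002,"spin":0},{"fingers":-1,"x":0.001,"y":0.112,"z":-0.002,"spin":0},{"fingers":-1,"x":0.001,"y":0.112,"z":-0.002,"spin":0}]'
python3 -m handwheel '[{"fingers":-1,"x":0,"y":0.0005,"z":0,"spin":0},{"fingers":-1,"x":0,"y":0.001,"z":0,"spin":0},{"fingers":-1,"x":0,"y":0.0015,"z":0,"spin":0},{"fingers":-1,"x":0,"y":0.0015,"z":0,"spin":0},{"fingers":-1,"x":0,"y":0.0015,"z":0,"spin":0},{"fingers":-1,"x":0,"y":0.0015,"z":0,"spin":0},{"fingers":-1,"x":0,"y":0.0015,"z":0,"spin":0},{"fingers":-1,"x":0,"y":0.0015,"z":0,"spin":0},{"fingers":-1,"x":0,"y":0.0015,"z":0,"spin":0},{"fingers":-1,"x":0,"y":0.0015,"z":0,"spin":0}]'
```

```text
time_s: 27.5
ee_pos: [0.5523, -0.1886, 0.0544]
eef_rot: [-1.571, -0.001, 0.03]
force: [-0.1, -0.1, -1.3]
grip_width: 0.0377
time_s: 28.5
ee_pos: [0.5521, -0.1886, 0.0524]
eef_rot: [-1.571, 0.0, 0.03]
force: [-0.3, 0.2, -1.7]
grip_width: 0.0375
```

```bash
python3 -m handwheel '[{"fingers":-1,"x":0,"y":0.0004,"z":0,"spin":0},{"fingers":-1,"x":0,"y":0.0008,"z":0,"spin":0},{"fingers":-1,"x":0,"y":0.0008,"z":0,"spin":0},{"fingers":-0.16,"x":0,"y":0.0008,"z":0,"spin":0},{"fingers":-0.12,"x":0,"y":0.0008,"z":0,"spin":0},{"fingers":0,"x":0,"y":0.0008,"z":0,"spin":0},{"fingers":0.5,"x":0,"y":0.0008,"z":0,"spin":0},{"fingers":1,"x":0,"y":0.0008,"z":0,"spin":0},{"fingers":1,"x":0,"y":0.0008,"z":0,"spin":0},{"fingers":1,"x":0,"y":0.0008,"z":0,"spin":0}]'
python3 -m handwheel '[{"fingers":1,"x":0,"y":-0.01,"z":0,"spin":0},{"fingers":1,"x":0,"y":-0.03,"z":0,"spin":0},{"fingers":1,"x":0,"y":-0.06,"z":0,"spin":0},{"fingers":1,"x":0,"y":-0.09,"z":0,"spin":0},{"fingers":1,"x":0,"y":-0.115,"z":0.01,"spin":0},{"fingers":1,"x":-0.006,"y":-0.115,"z":0.035,"spin":-1},{"fingers":1,"x":-0.012,"y":-0.115,"z":0.06,"spin":-2},{"fingers":1,"x":-0.018,"y":-0.115,"z":0.085,"spin":-3},{"fingers":1,"x":-0.024,"y":-0.115,"z":0.105,"spin":-4},{"fingers":1,"x":-0.03,"y":-0.115,"z":0.115,"spin":-5}]'
python3 - <<'E'
from h import *
m=json.load(open('m.json'));print(rel([*m['display']['slots'][3],.165],m['display']['yaw']),m['display']['slots'][3])
f,_=cams.camera('top');cv2.imwrite('pics/t3.png',cv2.resize(f[100:270,90:500,::-1],None,fx=1.9,fy=1.9,interpolation=cv2.INTER_CUBIC))
np.savez('top3.npz',p=f,**cams.get_calibration('top'))
# mast top centre in the first top picture (z=.084)
g=np.load('top0.npz');hs=cv2.cvtColor(g['p'],cv2.COLOR_RGB2HSV)
k=np.zeros((420,560),np.uint8);k[180:208,232:254]=(hs[180:208,232:254,2]>110);n,l,s,c=cv2.connectedComponentsWithStats(k)
for i in range(1,n):
    if s[i,4]>30:print(s[i],c[i],ray(g,c[i],.084).round(4))
E
```

```text
time_s: 29.5
ee_pos: [0.5521, -0.1885, 0.0516]
eef_rot: [-1.571, -0.0, 0.03]
force: [-0.1, 0.4, 0.6]
grip_width: 0.0756
time_s: 30.5
ee_pos: [0.5184, -0.0732, 0.1674]
eef_rot: [-1.571, -0.001, 0.119]
force: [-0.3, 0.3, 0.4]
grip_width: 0.094
{'shift': [-0.0045, 0.0024, 0.1387], 'spin': -6.4} [0.49744982286071343, 0.06398281461780012]
[236 186  13  13 135] [242.19259259 192.19259259] [[0.4956 0.0657]]
```

View pics/t3.png

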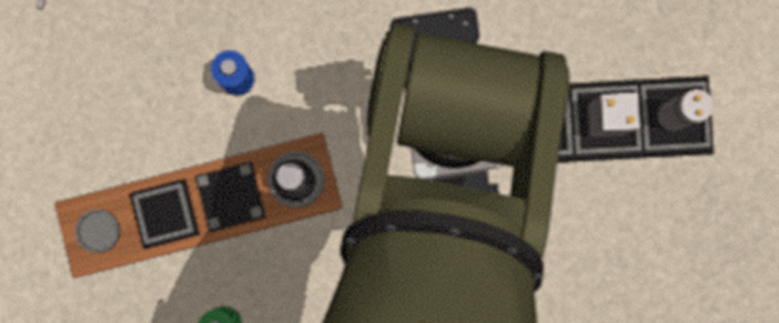

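Stands are empty except the mast's (top at (290,177)). Going for the mast.

```bash
python3 -m handwheel '[{"fingers":1,"x":-0.001,"y":0,"z":0.025,"spin":-1},{"fingers":1,"x":-0.002,"y":0,"z":0.055,"spin":-2},{"fingers":1,"x":-0.003,"y":0,"z":0.085,"spin":-3.5},{"fingers":1,"x":-0.004,"y":0,"z":0.11,"spin":-5},{"fingers":1,"x":-0.0045,"y":0,"z":0.13,"spin":-6},{"fingers":1,"x":-0.0045,"y":0,"z":0.139,"spin":-6.4},{"fingers":1,"x":-0.0045,"y":0.01,"z":0.14,"spin":-6.4},{"fingers":1,"x":-0.0045,"y":0.025,"z":0.14,"spin":-6.4},{"fingers":1,"x":-0.0045,"y":0.03,"z":0.14,"spin":-6.4},{"fingers":1,"x":-0.0045,"y":0.03,"z":0.14,"spin":-6.4}]'
python3 - <<'E'
from h import *
m=json.load(open('m.json'));print(rel([.498,.0655,.06],m['display']['yaw']))
c=cams.get_calibration('wrist');p,d=cams.camera('wrist');np.savez('w8.npz',p=p,**c);cv2.imwrite('pics/w8.png',p[:,:,::-1])
E
```

```text
time_s: 31.55
ee_pos: [0.4976, 0.0632, 0.1358]
eef_rot: [-1.571, 0.002, 0.228]
force: [-0.1, 0.7, 0.5]
grip_width: 0.0939
{'shift': [0.001, 0.0758, 0.0021], 'spin': -0.17}
```

View pics/w8.png

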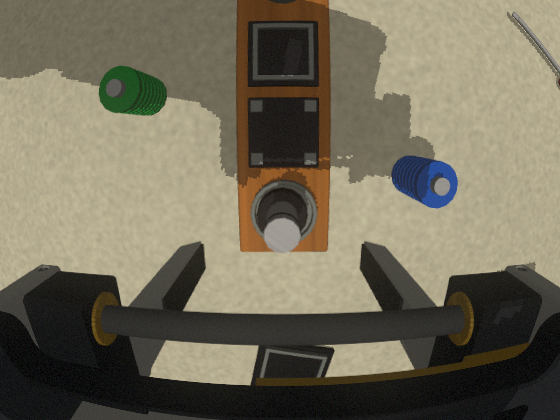

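The mast top at (282,235) is centred between the jaws, and blue is outside them. Descending to grip.

```bash
python3 -m handwheel '[{"fingers":1,"x":0.001,"y":0.015,"z":0.002,"spin":0},{"fingers":1,"x":0.001,"y":0.035,"z":0.002,"spin":0},{"fingers":1,"x":0.001,"y":0.055,"z":0.002,"spin":0},{"fingers":1,"x":0.001,"y":0.068,"z":0.002,"spin":0},{"fingers":1,"x":0.001,"y":0.075,"z":0.002,"spin":0},{"fingers":0.5,"x":0.001,"y":0.075,"z":0.002,"spin":0},{"fingers":0,"x":0.001,"y":0.075,"z":0.002,"spin":0},{"fingers":-0.2,"x":0.001,"y":0.075,"z":0.002,"spin":0},{"fingers":-0.5,"x":0.001,"y":0.075,"z":0.002,"spin":0},{"fingers":-1,"x":0.001,"y":0.075,"z":0.002,"spin":0}]' 25
python3 -m handwheel '[{"fingers":-1,"x":0,"y":0,"z":0,"spin":0},{"fingers":-1,"x":0,"y":0,"z":0,"spin":0},{"fingers":-1,"x":0,"y":0,"z":0,"spin":0},{"fingers":-1,"x":0,"y":0,"z":0,"spin":0},{"fingers":-1,"x":0,"y":0,"z":0,"spin":0},{"fingers":-1,"x":0,"y":0,"z":0,"spin":0},{"fingers":-1,"x":0,"y":0,"z":0,"spin":0},{"fingers":-1,"x":0,"y":0,"z":0,"spin":0},{"fingers":-1,"x":0,"y":0,"z":0,"spin":0},{"fingers":-1,"x":0,"y":0,"z":0,"spin":0}]'
python3 -m handwheel '[{"fingers":-1,"x":0,"y":-0.004,"z":0,"spin":0},{"fingers":-1,"x":0,"y":-0.012,"z":0,"spin":0},{"fingers":-1,"x":0,"y":-0.024,"z":0,"spin":0},{"fingers":-1,"x":0,"y":-0.04,"z":0,"spin":0},{"fingers":-1,"x":0,"y":-0.058,"z":0,"spin":0},{"fingers":-1,"x":0,"y":-0.076,"z":0,"spin":0},{"fingers":-1,"x":0,"y":-0.092,"z":0,"spin":0},{"fingers":-1,"x":0,"y":-0.104,"z":0,"spin":0},{"fingers":-1,"x":0,"y":-0.11,"z":0,"spin":0},{"fingers":-1,"x":0,"y":-0.11,"z":0,"spin":0}]'
python3 - <<'E'
from h import *
c=cams.get_calibration('wrist');p,d=cams.camera('wrist');cv2.imwrite('pics/w9.png',p[:,:,::-1])
m=json.load(open('m.json'));print(rel([*m['tray']['slots'][0],.17],m['tray']['yaw']))
E
```

```text
time_s: 32.6
ee_pos: [0.4985, 0.0662, 0.062]
eef_rot: [-1.571, -0.001, 0.229]
force: [-0.9, 0.5, 0.6]
grip_width: 0.0573
time_s: 33.6
ee_pos: [0.4983, 0.0662, 0.0616]
eef_rot: [-1.571, 0.0, 0.229]
force: [-0.3, 0.2, -1.0]
grip_width: 0.0258
time_s: 34.6
ee_pos: [0.4986, 0.0662, 0.1724]
eef_rot: [-1.571, -0.001, 0.229]
force: [0.1, 0.6, -2.4]
grip_width: 0.0259
{'shift': [0.0079, 0.0016, -0.1904], 'spin': 11.42}
```

View pics/w9.png

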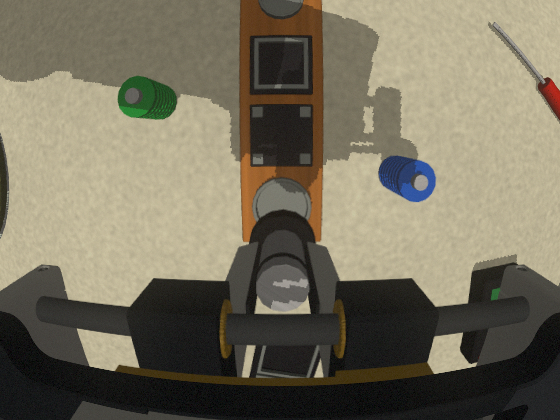

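The mast is held (width 25.9 mm) with its foot attached. Carrying it to bay 1.

```bash
python3 -m handwheel '[{"fingers":-1,"x":0,"y":0,"z":-0.008,"spin":1},{"fingers":-1,"x":0.001,"y":0,"z":-0.025,"spin":2},{"fingers":-1,"x":0.002,"y":0,"z":-0.05,"spin":4},{"fingers":-1,"x":0.003,"y":0,"z":-0.08,"spin":6},{"fingers":-1,"x":0.005,"y":0,"z":-0.11,"spin":8},{"fingers":-1,"x":0.006,"y":0,"z":-0.14,"spin":10},{"fingers":-1,"x":0.007,"y":0,"z":-0.165,"spin":11},{"fingers":-1,"x":0.008,"y":0,"z":-0.182,"spin":11.4},{"fingers":-1,"x":0.008,"y":0,"z":-0.19,"spin":11.4},{"fingers":-1,"x":0.008,"y":0,"z":-0.19,"spin":11.4}]'
python3 - <<'E'
from h import *
m=json.load(open('m.json'));print(rel([*m['tray']['slots'][0],.0576],m['tray']['yaw']))
E
```

```text
time_s: 35.65
ee_pos: [0.5491, -0.1175, 0.1712]
eef_rot: [-1.571, 0.001, 0.029]
force: [0.2, -0.1, -2.1]
grip_width: 0.0258
{'shift': [0.0001, 0.1136, -0.0], 'spin': -0.02}
```

```bash
python3 -m handwheel '[{"fingers":-1,"x":0,"y":0.01,"z":0,"spin":0},{"fingers":-1,"x":0,"y":0.03,"z":0,"spin":0},{"fingers":-1,"x":0,"y":0.05,"z":0,"spin":0},{"fingers":-1,"x":0,"y":0.07,"z":0,"spin":0},{"fingers":-1,"x":0,"y":0.088,"z":0,"spin":0},{"fingers":-1,"x":0,"y":0.1,"z":0,"spin":0},{"fingers":-1,"x":0,"y":0.107,"z":0,"spin":0},{"fingers":-1,"x":0,"y":0.111,"z":0,"spin":0},{"fingers":-1,"x":0,"y":0.112,"z":0,"spin":0},{"fingers":-1,"x":0,"y":0.112,"z":0,"spin":0}]'
python3 -m handwheel '[{"fingers":-1,"x":0,"y":0.0005,"z":0,"spin":0},{"fingers":-1,"x":0,"y":0.001,"z":0,"spin":0},{"fingers":-1,"x":0,"y":0.0015,"z":0,"spin":0},{"fingers":-1,"x":0,"y":0.0015,"z":0,"spin":0},{"fingers":-1,"x":0,"y":0.0015,"z":0,"spin":0},{"fingers":-1,"x":0,"y":0.0015,"z":0,"spin":0},{"fingers":-1,"x":0,"y":0.0015,"z":0,"spin":0},{"fingers":-1,"x":0,"y":0.0015,"z":0,"spin":0},{"fingers":-1,"x":0,"y":0.0015,"z":0,"spin":0},{"fingers":-1,"x":0,"y":0.0015,"z":0,"spin":0}]'
```

```text
time_s: 36.65
ee_pos: [0.5495, -0.117, 0.0601]
eef_rot: [-1.571, -0.001, 0.03]
force: [0.5, -0.8, -2.6]
grip_width: 0.0257
time_s: 37.65
ee_pos: [0.5492, -0.117, 0.0581]
eef_rot: [-1.571, 0.0, 0.03]
force: [0.8, 0.7, -2.3]
grip_width: 0.0255
```

```bash
python3 -m handwheel '[{"fingers":-1,"x":0,"y":0.0005,"z":0,"spin":0},{"fingers":-1,"x":0,"y":0.001,"z":0,"spin":0},{"fingers":-1,"x":0,"y":0.001,"z":0,"spin":0},{"fingers":-0.42,"x":0,"y":0.001,"z":0,"spin":0},{"fingers":-0.36,"x":0,"y":0.001,"z":0,"spin":0},{"fingers":-0.2,"x":0,"y":0.001,"z":0,"spin":0},{"fingers":0.2,"x":0,"y":0.001,"z":0,"spin":0},{"fingers":0.6,"x":0,"y":0.001,"z":0,"spin":0},{"fingers":1,"x":0,"y":0.001,"z":0,"spin":0},{"fingers":1,"x":0,"y":0.001,"z":0,"spin":0}]'
python3 -m handwheel '[{"fingers":1,"x":0,"y":-0.005,"z":0,"spin":0},{"fingers":1,"x":0,"y":-0.02,"z":0,"spin":0},{"fingers":1,"x":0,"y":-0.05,"z":0,"spin":0},{"fingers":1,"x":0,"y":-0.085,"z":0,"spin":0},{"fingers":1,"x":0,"y":-0.12,"z":0,"spin":0},{"fingers":1,"x":-0.03,"y":-0.14,"z":0.02,"spin":0},{"fingers":1,"x":-0.06,"y":-0.14,"z":0.06,"spin":0},{"fingers":1,"x":-0.09,"y":-0.14,"z":0.1,"spin":0},{"fingers":1,"x":-0.11,"y":-0.14,"z":0.14,"spin":0},{"fingers":1,"x":-0.12,"y":-0.14,"z":0.18,"spin":0}]'
python3 -m handwheel '[{"fingers":1,"x":0,"y":0,"z":0.03,"spin":0},{"fingers":1,"x":0,"y":0,"z":0.07,"spin":0},{"fingers":1,"x":0,"y":0,"z":0.1,"spin":0},{"fingers":1,"x":0,"y":0,"z":0.12,"spin":0},{"fingers":1,"x":0,"y":0,"z":0.12,"spin":0},{"fingers":1,"x":0,"y":0,"z":0.12,"spin":0},{"fingers":1,"x":0,"y":0,"z":0.12,"spin":0},{"fingers":1,"x":0,"y":0,"z":0.12,"spin":0},{"fingers":1,"x":0,"y":0,"z":0.12,"spin":0},{"fingers":1,"x":0,"y":0,"z":0.12,"spin":0}]'
python3 - <<'E'
from h import *
f,_=cams.camera('top');s,_=cams.camera('scene')
a=cv2.resize(f[125:205,300:485,::-1],(760,329),interpolation=cv2.INTER_CUBIC);b=cv2.resize(s[180:255,95:265,::-1],(760,335)) [:270]
cv2.imwrite('pics/end.png',np.vstack([a,b]))
E
```

```text
time_s: 38.65
ee_pos: [0.5493, -0.117, 0.0571]
eef_rot: [-1.571, -0.0, 0.03]
force: [0.5, -0.1, -1.5]
grip_width: 0.0658
time_s: 39.65
ee_pos: [0.4224, 0.0605, 0.1986]
eef_rot: [-1.571, -0.002, 0.029]
force: [1.8, 0.6, -0.3]
grip_width: 0.0942
time_s: 40.65
ee_pos: [0.4204, 0.1789, 0.1972]
eef_rot: [-1.571, -0.0, 0.029]
force: [-0.5, 0.5, -1.0]
grip_width: 0.0939
```

View pics/end.png

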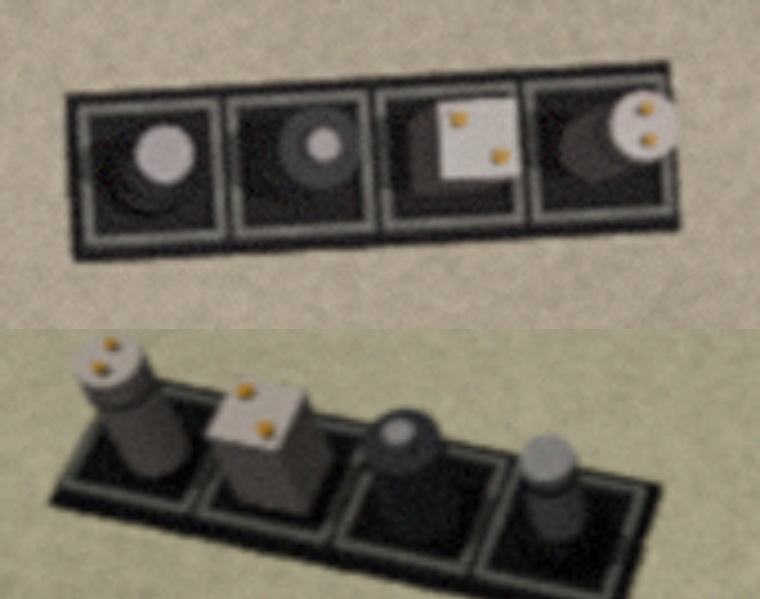

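All four stand upright in the bays, from left mast (165,155), load (324,144), filter (479,139) and slim (645,126). One numeric check of the centring.

Run:
```python
from h import *
g=np.load('top0.npz');S=np.array([185/760,80/329]);o=np.array([300,125])-.5
m=json.load(open('m.json'))['tray']
b=lambda uv:o+np.array(uv)*S
bays=dict(b1=(152,168),b4=(602,150));
for n,uv in bays.items():print(n,inframe(ray(g,b(uv),.012),m).round(4))
for n,uv,z in(('mast',(165,155),.08),('load',(324,144),.076),('filter',(479,139),.067),('slim',(645,126),.086)):print(n,inframe(ray(g,b(uv),z),m).round(4))
```

```text
b1 [[0.0006 0.1077]]
b4 [[-0.0025 -0.1094]]
mast [[-0.0017  0.1089]]
load [[-0.0001  0.0362]]
filter [[-0.0006 -0.0363]]
slim [[-0.0011 -0.1056]]
```

All four are within about 3 mm of their bay centres, so I'm handing in.

```bash
python3 -c "
from station import workorder
print(workorder.hand_in())"
```

```text
the job is handed in; nothing more can be done
None
```

All four parts are in the tray in reverse order, and I handed the job in after about 41 s of robot time. From left to right the bays now hold the mast, load, filter and slim can; on the display board they stood slim, filter, load, mast.

**Final check:** the last top and scene pictures show every part upright and released, with the arm well clear. Measured in the top picture, each part is within about 3 mm of its bay centre in the tray frame; the limit is 15 mm.

**Not measured:** I did not measure the resting heights directly. Each part was lowered to its computed floor height. The wrist force swung upward before slim was let go. For the filter, load and mast the contact reading was weak, so they may have settled by a millimetre or less on release.

**Disagreement:** the top and wrist cameras differed by about 3–4 mm in x. I used the wrist reading for the tray. In the last picture the bay centres read within about 3 mm of that.

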